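Free the solar cell carrier from its left-hand clamp and latch it at the exposure end

TASK

The solar cell carrier is locked under the clamp at one end of its channel: swing the folded crank of the clamp handwheel fully up, then crank the wheel clockwise (seen from above; the screw has a left-hand thread, so clockwise loosens it) until it is fully raised. Then slide the carrier along its channel, without lifting it out, until it is home against the end stop, and swing the latch arm fully across behind the carrier's upright tab. Leave the crank standing up and the screw raised, and do not disturb the other things on the bench.

Things in the scene. Friction and masses are not known exactly. Their poses are not given: they have to be found in the camera images.
- fixture: Aluminium base plate 305 x 124 x 12 mm, fixed to the bench, with clamp, channel and latch. Origin: on the bench surface, mid-channel; x runs along the channel from clamp to end stop, y to the left of that, z up. Vertical clamp screw at x = -95, y = 0 mm, in a dark steel bridge 34 mm long (x), 112 mm wide (y), top at z = 66 mm. Channel walls at y = +-30 to +-37 mm, top z = 26 mm
- end_stop (a point): Middle of the upper edge of the end stop's inner face (fixture x = 130 mm, z = 26 mm). The stop is a 12 mm thick bar across the far end of the channel.
- screw_foot (a point): Centre of the underside of the clamp screw's round foot, 27 mm across, under the bridge. At the start it sits down inside the carrier's collar, so the carrier cannot slide until the screw has risen 8 mm; fully raised it is 11 to 12 mm up.
- carrier: Loose cream tray, about 300 g, deck 170 x 56 x 10 mm with a dark solar cell, in the channel (1.5 mm play each side), its underside 12 mm above the bench. Origin: underside, below the centre of an eight-sided collar (8 mm high, 33 mm inside); deck from x = -35 to +135 mm; axes as the fixture's. Starts at fixture x = -95 mm; home at -5 mm, 90 mm on (home: within 3 mm of the stop). Slides with 1 to 4 N.
- carrier_tab (a point): Centre of the top of the carrier's upright tab, a block 12 mm (x) x 24 mm (y) x 34 mm high standing on the deck 125 mm in front (x) of the carrier's origin; tab top is 44 mm above the carrier's underside, 56 mm above the bench.
- wheel (a joint): Turn of the grey handwheel (106 mm over the rim, hub 17 mm) about the screw, rad. 0 is tight; grows clockwise seen from above; stop at 7.6. Wheel, crank and screw rise 10 mm a turn: fully raised is above 7.0. Torque about 0.1 N m; stays where left. While the crank is folded its heel sits in a notch on the bridge and locks the wheel; it is clear once the crank is up by more than 0.8 rad.
- wheel_center (a point): On the wheel's axis, level with the top of the hub and 8 mm thick spokes (the rim, a 10 mm round bar at 48 mm radius, stands 1 mm higher). About 88 mm above the bench when tight. Two spokes run to the crank pivot, two more 115 degrees either side of the opposite direction; the half of the wheel under the free end of the folded crank is open, with 20 mm free depth below the spokes' top down to the bridge.
- crank (a joint): Swing of the folding crank handle, rad. 0 is folded flat over the wheel, pointing from its pivot over the hub to the other side; 1.57 is upright, stop at 1.62; counts as up above 1.4. Stiff hinge (0.06 N m), stays where it is left, at the start 0 to 0.12.
- crank_pivot (a point): Hinge of the crank, on the wheel 42 mm from its axis and 11 mm above wheel_center, turning with the wheel. At the start it lies on the side away from the end stop (fixture x = -137 mm, y = 0), the crank's hinge axis being along fixture y. Two ears hold it, 23 mm over both, up to 6 mm above the pivot.
- crank_grip (a point): Point on the centre line of the crank handle, 54 mm from its pivot. The handle is a plain steel rod of 14 mm diameter from 11 to 64 mm from the pivot; folded, its centre line is 11 mm above wheel_center, upright it stands 64 mm above its pivot.
- latch (a joint): Swing of the steel latch arm, rad. 0 is open, pointing back along the channel wall to the clamp; 1.571 (stop) is shut, across the channel just behind the tab of a carrier that is home; shut means above 1.4. Turns clockwise seen from above to shut, resisting 0.06 N m; stays where left; at the start 0 to 0.2. It cannot shut unless the carrier is within 5 mm of home.
- latch_pivot (a point): Vertical pivot of the latch arm, on the fixture at x = 103, y = -48 mm, at the arm's underside 30 mm above the bench. The arm is 12 mm wide, 8 mm thick and reaches 62 mm from the pivot.
- latch_pin (a point): Centre of the top of an upright pin of 10 mm diameter on the latch arm, 54 mm from its pivot, from z = 38 to 64 mm above the bench; push it to swing the arm.
- decade_box: Bystander: beige box 130 x 75 x 45 mm with a grey knob (top 59 mm), origin under its centre; leave it alone.
- battery_box: Bystander: black box 65 x 42 x 22 mm, origin under its centre; leave it alone.
- plug_block: Bystander: white block 50 x 50 mm, 40 mm high, origin under its centre; leave it alone.
- plug_board: Bystander: cream perforated board 130 x 100 x 22 mm with a black part on it (top 36 mm), origin under its centre; leave it alone.
Not all that is in view belongs to the job. Leave any green or orange look-alike of the carrier alone.

How it is judged:
By the outcome, as a careful person would: the job done as asked, in the order asked, and still so for the second after the job is handed in, with the robot touching nothing.
It also fails if it takes over 70 s, if anything falls off the work surface, if the arm or the gripper's body presses on something with over 40 N, if the wrist force passes 120 N, or if a joint passes its speed limit or range.

ROBOT

A 6-joint arm with a two-finger parallel gripper is mounted at the origin on the work surface. World frame = base frame: x ahead of the robot, y to its left, z up, the work surface at z = 0. Lengths are in mm, angles in rad, forces in N, time in s.
With the tool pointing down it reaches from about 350 to 975 mm from the base axis. Payload 7.1 kg.
Tool frame: the origin (TCP) lies on the front face of the gripper's body, between the roots of the fingers; the fingertips stand 80 mm ahead of it and the grasp point (between the pads) lies 61 mm ahead of it (env.tips_ahead is the distance from the TCP to the fingertips, in mm); z points along the fingers, y is the direction in which the jaws open and shut (so a half turn about z gives the same grasp; the last joint's range is limited). The gripper opens to 88 mm and grips with 3 to 60 N. Pads are 20 mm wide; open, the fingers measure 115 mm over their backs; the gripper's body (75 mm by 178 mm) begins 61 mm behind the grasp point.
Start: joints at [1.213, 0.423, 1.63, -0, 1.089, -0.019], TCP at [207.69, 589.466, 302.675] pointing down, gripper open.
Joint ranges: [-3, 3], [-0.9, 2.11], [0.09, 2.58], [-1.31, 4.45], [0.11, 2.69], [-2.54, 2.54]. Speed limits (rad/s): [2.39, 2.39, 3.01, 3.14, 3.14, 3.14].

INTERFACE

Orientations are given as a unit quaternion [x, y, z, w].
In Python, from station import env, set_gripper, viewer, workorder gives the robot as it stands. Calls block until the motion is done:
- env.reach(position, orientation): joint-space move of the TCP to a pose.
- env.move_l(position, rot=None, rate=150, f_stop=None): straight line of the TCP; rot=None keeps the orientation; rate is the mean speed in mm/s. With f_stop (N) it stops when the force on the tool has changed by that much, and returns True; else False.
- env.move_joints(angles): joint-space move.
- set_gripper(opening): finger opening in mm; the grip force is fixed at half the most; returns when the fingers have stopped.
- env.hold(seconds).
- env.ik(position, orientation): joint angles nearest the present ones, or None.
- env.read_state(): the state.
- viewer.camera(name): name is "side" or "top"; returns the picture (400x640x3 uint8, blue, green, red); there is no depth.
- viewer.camera_params(name): a dict with "fx", "fy", "cx", "cy" (pixels), "pose" (4x4, takes a point from camera to world coordinates). Camera axes: x right, y up, looking along -z (the intrinsics and any distortion apply to the point x, -y, -z); pixel columns grow to the right and rows downward; lengths in mm; the calibration is good to about 2 mm. A picture is of the moment at which its call begins. camera_params takes no time and is no camera call.
A pose or a line that the arm cannot do raises env.IKError and nothing moves.
- workorder.sign_off(): hands the job in, once; it reports no verdict.
The state is a dict: "time_s": time; "qpos": joint angles; "dq": joint speeds; "tau": joint torques, N m; "tool_pos": TCP position; "orientation": TCP orientation; "force": force on the tool from outside, world axes, zero at the start; "wrist_torque": the same for the moment, N m; "width": finger opening in mm.
Only numpy, scipy, OpenCV 4.12 (cv2) and the standard library are available. Lean on these libraries where they do the work, as an engineer would, in place of code of your own. Each camera call takes 0.05 s, during which the arm holds its last target. There are 200 camera calls.

## Working session

There is one attempt and no reset: what is moved stays moved. The work goes in short steps, each a Python script; the robot and the scene stay as the last script left them, time stands still between calls to the robot, and variables do not carry over. Pictures are saved under pics/ and viewed, about 8 in all and at most 12, crops included, and the job is handed in when it is done.

```bash
ls; mkdir -p pics; python3 - <<'E'
from station import env, viewer
import cv2,numpy as np
for n in("side","top"):
    cv2.imwrite(f"pics/{n}0.png",viewer.camera(n)); p=viewer.camera_params(n); print(n,{k:(np.round(v,4).tolist() if k=="pose" else v) for k,v in p.items()})
s=env.read_state(); print(s)
E
```

```text
pics
side {'fx': 476.602419793794, 'fy': 476.602419793794, 'cx': 310.7659304605158, 'cy': 193.8864531674825, 'pose': [[0.9152, 0.2665, -0.3022, 196.7647], [-0.4029, 0.6191, -0.6741, -907.0882], [0.0074, 0.7387, 0.674, 859.9187], [0.0, 0.0, 0.0, 1.0]]}
top {'fx': 408.83534099192644, 'fy': 408.83534099192644, 'cx': 317.19540453094066, 'cy': 201.12180174939311, 'pose': [[-0.0108, 0.9827, -0.1849, 293.1184], [-0.9998, -0.0076, 0.0179, -131.8308], [0.0162, 0.185, 0.9826, 1267.4651], [0.0, 0.0, 0.0, 1.0]]}
{'time_s': 0.1, 'qpos': array([ 1.21298073e+00,  4.23772032e-01,  1.63057242e+00, -2.39779725e-05,
        1.08861345e+00, -1.89837534e-02]), 'dq': array([ 1.49191688e-03, -6.05918650e-04, -1.57695565e-03, -9.42620887e-04,
        2.66812646e-03,  4.14001363e-05]), 'tau': array([ 4.31774670e-04, -5.45618856e+01, -2.74326682e+01,  6.44411612e-02,
        1.88318244e-02, -3.62740059e-05]), 'tool_pos': array([207.57953272, 589.12142524, 301.9907802 ]), 'orientation': array([ 1.68601134e-01,  9.85684124e-01, -6.72532051e-04, -1.17415984e-04]), 'force': array([ 0.11964368, -0.01908514,  0.56313008]), 'wrist_torque': array([-0.00720447,  0.01334974, -0.0013661 ]), 'width': 87.68120441003578}
```

View pics/top0.png

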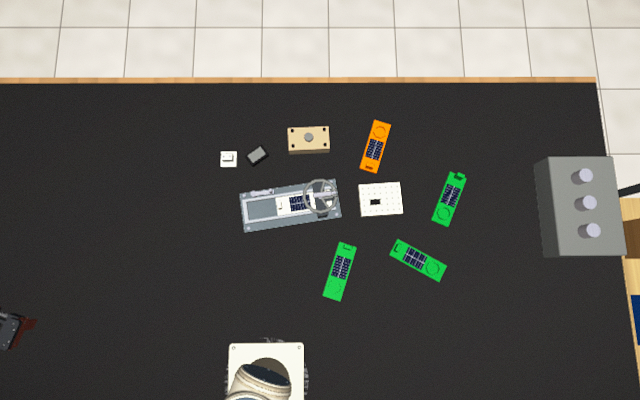

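View pics/side0.png

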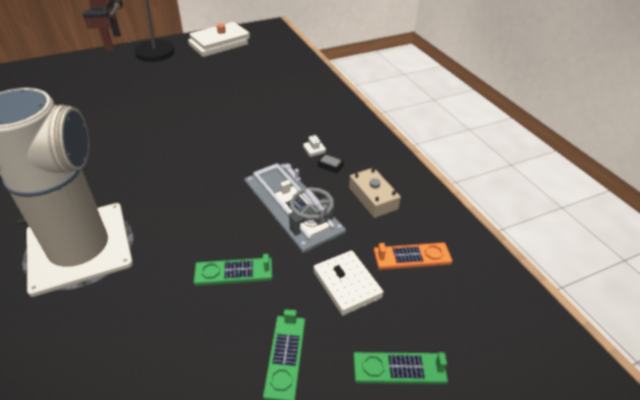

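The overviews show one cream carrier, in the fixture (top picture, about 295,203). The orange (375,146) and green (449,199; 418,260; 340,271) trays are look-alikes. I'll confirm that in an enlarged crop.

```bash
cat > h.py <<'E'
import cv2,numpy as np
from station import env, set_gripper, viewer, workorder
from scipy.spatial.transform import Rotation as R
def ray(n,u,v):
    p=viewer.camera_params(n);T=np.array(p["pose"])
    d=T[:3,:3]@np.array([(u-p["cx"])/p["fx"],-(v-p["cy"])/p["fy"],-1]);return T[:3,3],d
def at(n,u,v,z):
    o,d=ray(n,u,v);return o+d*(z-o[2])/d[2]
def proj(n,P):
    p=viewer.camera_params(n);T=np.array(p["pose"]);c=T[:3,:3].T@(np.array(P)-T[:3,3])
    return p["cx"]-p["fx"]*c[0]/c[2],p["cy"]+p["fy"]*c[1]/c[2]
def crop(n,x0,y0,w,h,k,f):
    im=viewer.camera(n)[y0:y0+h,x0:x0+w];im=cv2.resize(im,None,fx=k,fy=k,interpolation=cv2.INTER_CUBIC)
    for i in range(0,w,10):cv2.putText(im,str(x0+i),(i*k,8),0,.3,(0,255,255),1);cv2.line(im,(i*k,10),(i*k,14),(0,255,255),1)
    for j in range(0,h,10):cv2.putText(im,str(y0+j),(0,j*k+4),0,.3,(0,255,255),1)
    cv2.imwrite(f"pics/{f}.png",im)
E
python3 -c "
from h import *
crop('top',232,168,116,70,6,'tc'); crop('side',240,150,110,100,6,'sc')"
```

```text
(no output)
```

View pics/tc.png

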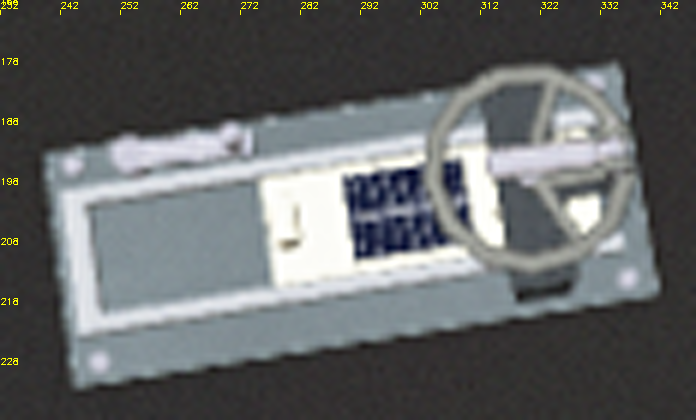

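View pics/sc.png

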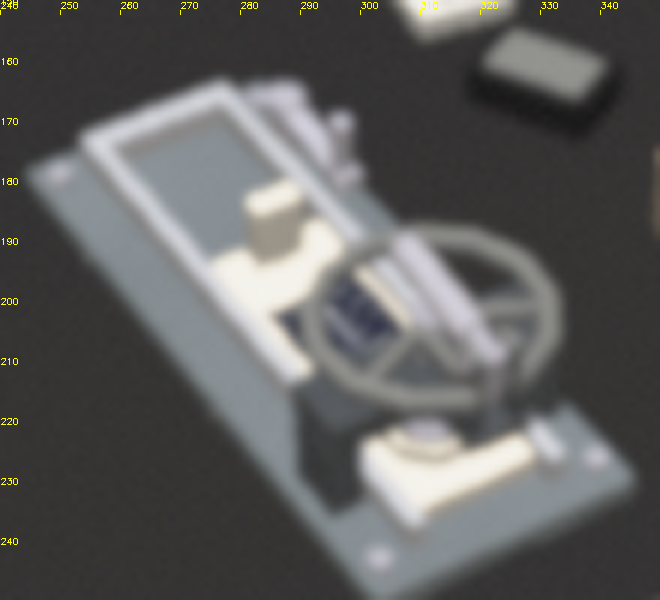

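```bash
cat > fit.py <<'E'
from h import *
from scipy.optimize import least_squares
T=lambda u,v:(232+u/6,168+v/6)
S=lambda u,v:(240+u/6,150+v/6)
# name,cam,pix,(x or ('p',+-),y,z)
obs=[('wheel','top',T(531,168),(-95,0,84)),('so-','top',T(65,190),(142,-37,26)),('so+','top',T(80,333),(142,37,26)),
('si-','top',T(87,205),(130,-30,26)),('si+','top',T(103,312),(130,30,26)),
('c1','top',T(45,152),('f',-62,12)),('c2','top',T(75,388),('f',62,12)),('c3','top',T(620,65),('b',-62,12)),('c4','top',T(660,293),('b',62,12)),
('wheelS','side',S(431,316),(-95,0,84)),('so+S','side',S(80,138),(142,37,26)),('so-S','side',S(222,82),(142,-37,26)),
('c2S','side',S(25,175),('f',62,12)),('c3S','side',S(640,480),('b',-62,12))]
def W(q,f):
    a=q[2];return np.array([q[0]+np.cos(a)*f[0]-np.sin(a)*f[1],q[1]+np.sin(a)*f[0]+np.cos(a)*f[1],f[2]])
def res(q):
    r=[]
    for n,c,p,f in obs:
        x={'f':q[3]+152.5,'b':q[3]-152.5}.get(f[0],f[0]) if isinstance(f[0],str) else f[0]
        r.append(np.subtract(proj(c,W(q,(x,*f[1:]))),p))
    return np.array(r)
if __name__=="__main__":
    q0=list(at('top',291,206,12)[:2])+[np.pi/2+.1,0]
    s=least_squares(lambda q:res(q).ravel(),q0,loss='soft_l1');print(s.x)
    for o,r in zip(obs,res(s.x)):print(o[0],r.round(1))
    for n,f in dict(pivot=(-137,0,99),cranktip=(-73,0,99),latchpiv=(103,-48,38),pin0=(49,-48,64),tab=(30,0,56)).items():
        print(n,W(s.x,f).round(0),'top crop',(np.subtract(proj('top',W(s.x,f)),(232,168))*6).round(),'side crop',(np.subtract(proj('side',W(s.x,f)),(240,150))*6).round())
E
python3 fit.py
```

```text
[517.98710095 -69.41451163   1.72352982  -2.54382789]
wheel [-0.  -0.4]
so- [-0.6  0. ]
so+ [ 0.1 -0.3]
si- [-0.1 -0.9]
si+ [-0.1  0.3]
c1 [-0.1 -0.1]
c2 [ 0.1 -0.5]
c3 [ 0.1 -0.7]
c4 [ 0.3 -0.4]
wheelS [-0.3  1. ]
so+S [-0.3  0.3]
so-S [-0.3  0.6]
c2S [-0.3 -0.4]
c3S [-0.7  0.2]
pivot [ 539. -205.   99.] top crop [617. 146.] side crop [489. 358.]
cranktip [ 529. -142.   99.] top crop [487. 166.] side crop [399. 262.]
latchpiv [550.  40.  38.] top crop [131. 153.] side crop [283. 102.]
pin0 [558. -14.  64.] top crop [231. 126.] side crop [344. 122.]
tab [513. -40.  56.] top crop [284. 215.] side crop [271. 199.]
```

The fixture fit agrees to within a pixel: origin (518, -69), yaw 1.7235. The predicted crank, latch pin and tab positions fall on their images. Next I'll grip the folded crank from above.

```bash
cat >> h.py <<'E'
Q=(517.99,-69.41,1.72353)
def F(x,y,z):
    a=Q[2];return np.array([Q[0]+np.cos(a)*x-np.sin(a)*y,Q[1]+np.sin(a)*x+np.cos(a)*y,z])
ex=np.array([np.cos(Q[2]),np.sin(Q[2]),0]);ey=np.array([-ex[1],ex[0],0]);ez=np.array([0,0,1.])
def quat(s):
    y=s*ey;z=-ez;return R.from_matrix(np.c_[np.cross(y,z),y,z]).as_quat()
QT=quat(-1)   # jaws along fixture y
def ff():
    s=env.read_state();f=np.array(s["force"]);p=np.array(s["tool_pos"])-[Q[0],Q[1],0]
    return "t%.1f Ffix %s pos %s w%.1f"%(s["time_s"],np.round([f@ex,f@ey,f[2]],1),np.round([p@ex,p@ey,p[2]],1),s["width"])
E
python3 - <<'E'
from h import *
for s in(1,-1):print(s,env.ik(F(-83,0,260),quat(s)))
j={s:env.ik(F(-83,0,260),quat(s)) for s in(1,-1)}
s=min(j,key=lambda k:abs(j[k][5]));print("use",s)
open('h.py','a').write(f"QT=quat({s})\n")
QT=quat(s)
set_gripper(30)
env.reach(F(-83,0,260),QT);print(ff())
print(env.move_l(F(-83,0,163),rate=100,f_stop=6),ff())
set_gripper(0);print(ff())
crop('side',240,100,120,120,5,'grip')
E
```

```text
1 None
-1 [-2.99585867e-01  3.71847230e-01  1.82627776e+00 -4.44089210e-16
  9.43467665e-01 -4.52319540e-01]Traceback (most recent call last):
  File "<stdin>", line 4, in <module>
  File "<stdin>", line 4, in <lambda>
TypeError: 'NoneType' object is not subscriptable
```

```bash
python3 - <<'E'
from h import *
set_gripper(30)
env.reach(F(-83,0,260),QT);print(ff())
print(env.move_l(F(-83,0,163),rate=100,f_stop=6),ff())
set_gripper(0);print(ff())
crop('side',240,100,120,120,5,'grip')
E
```

```text
t4.0 Ffix [ 0.5 -0.2  0.2] pos [-82.4  -0.3 260. ] w29.8
False t5.2 Ffix [-0.1 -0.3 -0.7] pos [-83.2  -0.4 163.5] w30.1
t5.6 Ffix [ 5.  -0.8  2.9] pos [-82.4  -0.5 163.6] w14.7
```

View pics/grip.png

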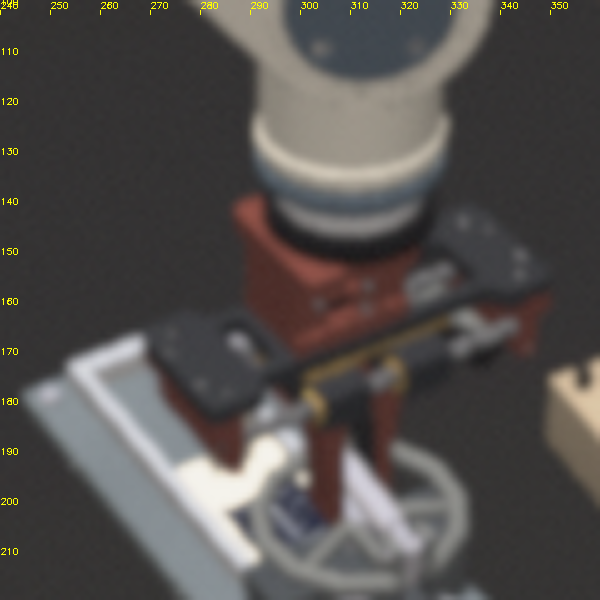

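The jaws hold the rod: width is 14.7 mm for a 14 mm rod, and the side force is under 1 N. Now I'll swing it up along the arc with the tool kept vertical.

```bash
python3 - <<'E'
from h import *
for i,t in enumerate(np.linspace(.12,1.58,13)):
    if env.move_l(F(-137+54*np.cos(t),0,99+54*np.sin(t)+61),rate=45,f_stop=30): print("STOP",t,ff());break
    if i%3==0:print(round(t,2),ff())
print(ff())
crop('side',260,100,120,120,5,'up')
E
```

```text
0.12 t5.9 Ffix [ 9.2 -5.7 -6.4] pos [-81.7  -0.3 165.9] w13.6
0.48 t6.8 Ffix [ 0.3 -3.1 -2.1] pos [-89.5  -0.2 185.3] w13.4
0.85 t7.7 Ffix [-0.4 -3.6 -5.1] pos [-101.3    0.   200.5] w13.3
1.21 t8.6 Ffix [ 2.2 -3.4 -3. ] pos [-118.     0.3  210.6] w12.9
1.58 t9.5 Ffix [-1.2 -0.5  0.1] pos [-1.384e+02 -2.000e-01  2.143e+02] w0.5
t9.5 Ffix [-1.2 -0.5  0.1] pos [-1.384e+02 -2.000e-01  2.143e+02] w0.5
```

View pics/up.png

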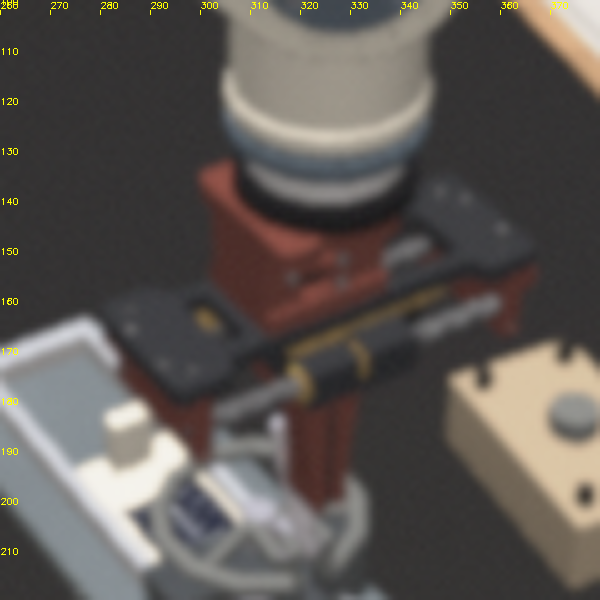

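The rod slid out of the pads part way; the width fell to 0.5 mm. I'll lift clear and look at where the crank stands.

```bash
python3 - <<'E'
from h import *
env.move_l(F(-138,0,330),rate=250)
crop('side',250,120,110,110,5,'a')
piv=F(-137,0,99)
for t in(0,.4,.8,1.2,1.57):print(t,[(np.subtract(proj('side',F(-137+64*np.cos(t)-0,0,99+64*np.sin(t))),(250,120))*5).round() ])
print((np.subtract(proj('side',piv),(250,120))*5).round(),ff())
E
```

```text
0 [array([283., 369.])]
0.4 [array([289., 335.])]
0.8 [array([306., 318.])]
1.2 [array([332., 322.])]
1.57 [array([361., 344.])]
[357. 448.] t10.2 Ffix [-0.1 -0.5 -0.2] pos [-137.5    0.9  328.2] w0.2
```

View pics/a.png

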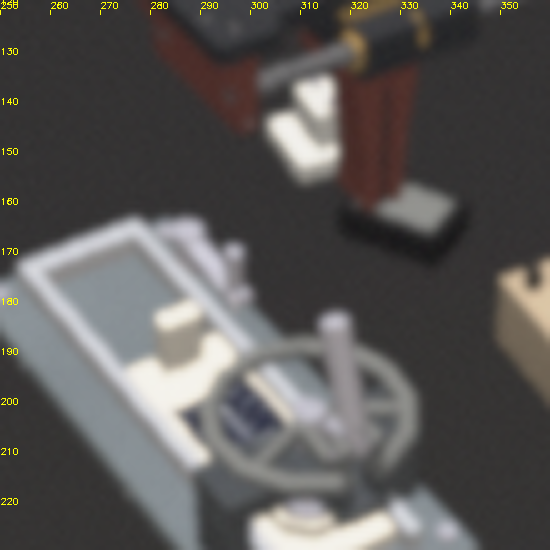

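The crank stands at about 1.2 rad, with its tip at crop (335,322). I'll push it the rest of the way from the inside with closed fingers, and check which tool rotations are available for cranking.

```bash
cat >> h.py <<'E'
def CR(phi,k,up=0,r=42):
    a=np.pi-phi
    return F(-95+r*np.cos(a),r*np.sin(a),205+10*phi/2/np.pi+up),(R.from_rotvec([0,0,-(phi-k*np.pi)])*R.from_quat(QT)).as_quat()
E
python3 - <<'E'
from h import *
env.reach(F(-85,0,270),QT)
env.move_l(F(-85,0,218),rate=150)
print(env.move_l(F(-124,0,218),rate=50,f_stop=10),ff())
env.move_l(F(-105,0,218),rate=100);print(ff())
env.move_l(F(-105,0,275),rate=200)
for phi in np.arange(0,7.6,.5):
    o=[]
    for k in range(0,4):
        j=env.ik(*CR(phi,k));o.append(None if j is None else round(float(j[5]),2))
    print(phi,o)
crop('side',270,160,70,60,8,'b')
E
```

```text
True t11.8 Ffix [ 8.3 -1.6  5.6] pos [-120.1    0.3  217.8] w0.4
t12.1 Ffix [0.  0.5 0.8] pos [-1.047e+02  1.000e-01  2.179e+02] w0.2
0.0 [-0.54, None, -0.54, None]
0.5 [-0.05, None, -0.05, None]
1.0 [0.46, None, 0.46, None]
1.5 [0.99, -2.15, 0.99, -2.15]
2.0 [1.52, -1.62, 1.52, -1.62]
2.5 [2.06, -1.08, 2.06, -1.08]
3.0 [None, -0.55, None, -0.55]
3.5 [None, -0.04, None, -0.04]
4.0 [None, 0.45, None, 0.45]
4.5 [-2.21, 0.93, -2.21, 0.93]
5.0 [-1.74, 1.4, -1.74, 1.4]
5.5 [-1.28, 1.86, -1.28, 1.86]
6.0 [-0.81, 2.33, -0.81, 2.33]
6.5 [-0.33, None, -0.33, None]
7.0 [0.17, None, 0.17, None]
7.5 [0.69, -2.45, 0.69, -2.45]
```

View pics/b.png

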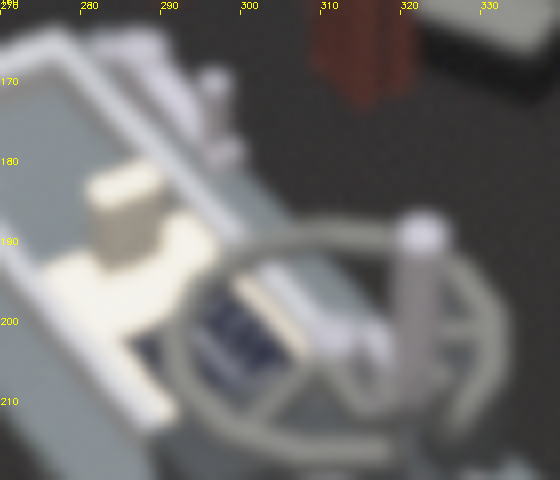

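The crank is upright: its tip is at (322,188.5) against a prediction of (322,189). I'll crank in three strokes, turning loosely caging jaws along with the wheel.

```bash
cat >> h.py <<'E'
def stroke(p0,p1,k,n,up0=65):
    set_gripper(36)
    p,q=CR(p0,k,up0);env.reach(p,q)
    print('down',env.move_l(CR(p0,k)[0],rate=150,f_stop=10),ff())
    set_gripper(15.5)
    fm=0
    for t in np.linspace(p0,p1,n+1)[1:]:
        p,q=CR(t,k)
        if env.move_l(p,rot=q,rate=70,f_stop=25):print('STOP at',t,ff());break
        fm=max(fm,np.linalg.norm(env.read_state()["force"]))
    print('phi',t,'fmax',fm,ff())
    return t
E
python3 - <<'E'
from h import *
stroke(0,2.7,0,11)
crop('side',250,120,110,110,5,'c')
E
```

```text
down False t14.2 Ffix [ 0.8 -0.7  0.2] pos [-136.8   -0.3  205.4] w36.2
phi 2.7 fmax 1.0065314770961908 t19.0 Ffix [-0.1  0.7  0.3] pos [-57.2  17.9 209.3] w15.5
```

View pics/c.png

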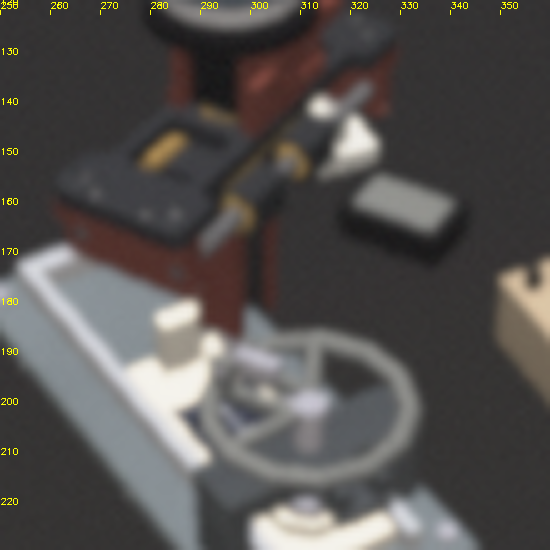

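The wheel turned with the crank: the spokes and pivot are now on the end-stop side, and forces stayed below 1 N. I'll do the other two strokes, checking by jaw width that the rod is there each time.

```bash
python3 - <<'E'
from h import *
def check():
    set_gripper(0);print('width',env.read_state()["width"],ff())
def lift(p,k): set_gripper(36);env.move_l(CR(p,k,65)[0],rate=250)
check();ok=env.read_state()["width"]>10
if ok:
    lift(2.7,0)
    stroke(2.7,6.0,1,13);check()
    if env.read_state()["width"]>10:
        lift(6.0,1)
        stroke(6.0,7.5,2,6);check()
E
```

```text
width 13.07840788731833 t19.3 Ffix [-1.1  1.2  0.7] pos [-57.2  18.1 209.3] w13.1
down False t23.7 Ffix [-0.9 -0.5  0.8] pos [-57.1  17.7 209.5] w36.0
phi 6.0 fmax 1.6486579025377952 t29.4 Ffix [0.  0.  0.1] pos [-135.3  -12.   214.6] w15.5
width 13.458914985394694 t29.6 Ffix [ 1.2 -0.7  0.9] pos [-135.3  -12.1  214.6] w13.5
down False t34.1 Ffix [-0.3 -0.6  0. ] pos [-135.5  -12.   214.8] w36.2
phi 7.5 fmax 0.9629009622207049 t37.0 Ffix [-0.2 -0.5 -0.2] pos [-109.6   39.3  216.9] w15.7
width 13.605394031716447 t37.2 Ffix [-1.7 -0.6  0.2] pos [-109.8   39.2  216.9] w13.6
```

```bash
python3 - <<'E'
from h import *
set_gripper(36);env.move_l(CR(7.5,2,70)[0],rate=250)
set_gripper(0)
env.reach(F(5,0,200),QT)
crop('side',250,120,110,110,5,'d')
print('down',env.move_l(F(5,0,111),rate=120,f_stop=8),ff())
print('push',env.move_l(F(112,0,111),rate=50,f_stop=9),ff())
for p in [F(*(-95+42*np.cos(np.pi-7.5),42*np.sin(np.pi-7.5),z+12)) for z in(99,163)]:print((np.subtract(proj('side',p),(250,120))*5).round())
E
```

```text
down False t40.8 Ffix [ 0.4 -0.7  0.8] pos [  4.8  -0.4 111.5] w0.2
push True t42.6 Ffix [-3.5  0.5  1.9] pos [105.8  -0.  111. ] w0.3
[252. 426.]
[251. 320.]
```

View pics/d.png

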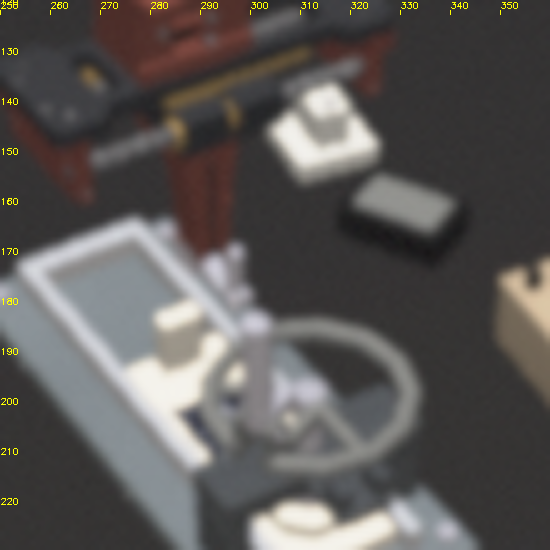

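The crank is upright, with its tip at (256,322) where (251,320) was expected, and the wheel is raised. The push stopped at TCP x = 105.8, which puts the carrier at the stop. Next is the latch: push the pin round with closed fingers that turn along with the arm.

```bash
python3 - <<'E'
from h import *
def L(t,m,z=125):
    p=np.array([103-54*np.cos(t),-48+54*np.sin(t)])-np.array([np.sin(t),np.cos(t)])*(15+m)
    return F(p[0],p[1],z),(R.from_rotvec([0,0,np.pi/2-t])*R.from_quat(QT)).as_quat()
env.move_l(F(85,0,111),rate=150);env.move_l(F(85,0,190),rate=250)
p,q=L(0,8,190);env.reach(p,q)
print('down',env.move_l(L(0,8)[0],rate=150,f_stop=8),ff())
fm=0
for t in np.linspace(.1,1.6,11):
    p,q=L(t,0)
    if env.move_l(p,rot=q,rate=70,f_stop=12):print('STOP',t,ff());break
print('t',t,ff())
env.move_l(L(t,12)[0],rate=100)
env.move_l(L(t,12,250)[0],rate=250)
env.reach(F(-10,250,300),QT);print(ff())
im=[]
crop('side',245,140,100,100,6,'e');crop('top',232,160,116,80,5,'et')
a=cv2.imread('pics/e.png');b=cv2.imread('pics/et.png')
cv2.imwrite('pics/fin.png',np.hstack([cv2.resize(a,(400,400)),cv2.copyMakeBorder(cv2.resize(b,(400,276)),0,124,0,0,0)]))
E
```

```text
down False t45.4 Ffix [-0.5 -0.   0.2] pos [ 49.  -71.1 125.1] w0.7
t 1.6 t48.7 Ffix [ 0.9 -0.2 -0.4] pos [ 89.4   6.2 125. ] w0.5
t50.6 Ffix [-0.2 -0.4  0.7] pos [-10.3 249.2 299.9] w0.6
```

View pics/fin.png

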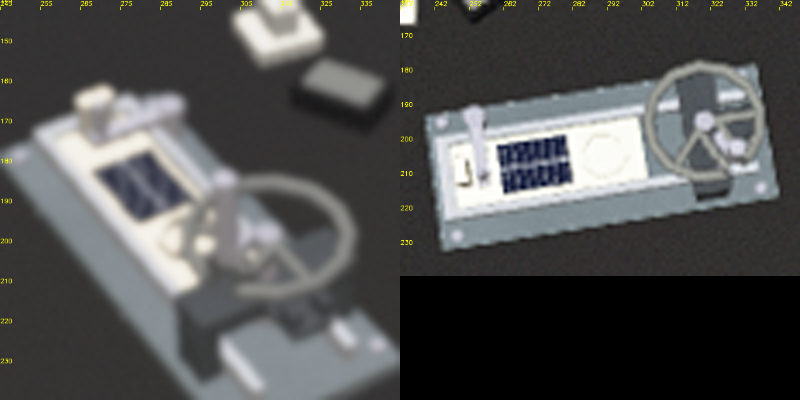

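```bash
python3 - <<'E'
from h import *
from scipy.optimize import minimize
def tip(phi,c):
    r=42-64*np.cos(c);a=np.pi-phi;return F(-95+r*np.cos(a),r*np.sin(a),99+64*np.sin(c)+10*phi/2/np.pi)
cost=lambda v:np.sum(np.subtract(proj('top',tip(*v)),(329.7,202.6))**2)+np.sum(np.subtract(proj('side',tip(*v)),(300.8,184))**2)
for g in(6.5,7.4):
    s=minimize(cost,(g,1.55),method='Nelder-Mead');print('phi,crank',s.x,s.fun)
for n,f in dict(stop_in=(130,0,26),deckend_home=(130,0,22),deckrear_home=(-40,0,22),tab=(120,0,56),pin=(103,6,64)).items():print(n,np.round(proj('top',F(*f)),1),np.round(proj('side',F(*f)),1))
a=viewer.camera('top')[183:228,238:308];b=viewer.camera('side')[155:200,250:310]
cv2.imwrite('pics/last.png',np.vstack([cv2.resize(a,(560,360)),cv2.resize(b,(560,420))[:230]]))
E
```

```text
phi,crank [7.47022138 1.5826078 ] 0.5587577958374816
phi,crank [7.47019366 1.58260111] 0.5587577034611825
stop_in [247.7 210.8] [267.1 171.1]
deckend_home [247.9 211. ] [267.2 172.2]
deckrear_home [302.5 202.3] [299.6 208.8]
tab [249.5 208.6] [268.3 164.4]
pin [255.1 209.2] [269.2 166.3]
```

View pics/last.png

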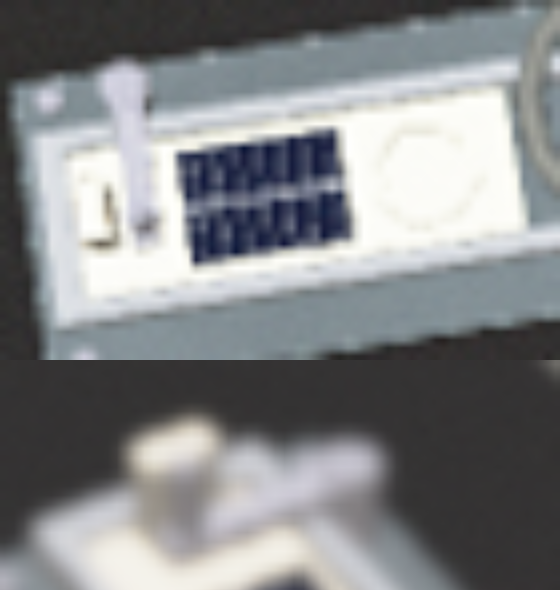

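```bash
python3 - <<'E'
from h import *
for t in(1.3,1.4,1.5,1.571):
    f=lambda r,z:F(103-r*np.cos(t),-48+r*np.sin(t),z)
    P=lambda c,p,o,k:((np.array(proj(c,p))-o+.5)*k).round()
    print(t,'piv',P('top',f(0,38),(238,183),8),'armtip',P('top',f(62,38),(238,183),8),'pintop',P('top',f(54,64),(238,183),8),'side pin',P('side',f(54,64),(250,155),9.33)+[0,360],'side tip',P('side',f(62,38),(250,155),9.33)+[0,360])
E
```

```text
1.3 piv [131.  88.] armtip [195. 233.] pintop [178. 203.] side pin [215. 495.] side tip [199. 579.]
1.4 piv [131.  88.] armtip [180. 239.] pintop [165. 208.] side pin [202. 486.] side tip [185. 569.]
1.5 piv [131.  88.] armtip [164. 244.] pintop [151. 212.] side pin [191. 477.] side tip [172. 558.]
1.571 piv [131.  88.] armtip [153. 246.] pintop [141. 214.] side pin [184. 470.] side tip [164. 550.]
```

The arm tip is seen at (147,245) against (153,246) predicted for shut and (180,239) for 1.4 rad, so the latch is fully shut. Handing in.

```bash
python3 -c "
from h import *
print(ff());workorder.sign_off();print(ff())"
```

```text
t50.8 Ffix [ 0.6 -0.   0.4] pos [-10.  249.2 299.8] w0.6
the job is handed in; nothing more can be done
the job is handed in; nothing more can be done
```

The job is done and handed in at 50.8 s of the 70 s allowed. No verdict is reported; these are my own last checks:

- **Crank:** It stands up at about 1.58 rad, measured from both cameras. My first swing lost its grip at about 1.2 rad when the rod slipped out of the jaws. I pushed it the rest of the way up with closed fingers.
- **Wheel:** It was cranked clockwise in three strokes and now stands at about 7.47 rad, which is fully raised.
- **Carrier:** It is home. The push ended in a clear rise in force, and the rear deck edge is seen at (302.5, 203) where (302.5, 202.3) is predicted for home. The fingers stopped about 2 mm past the expected point, which is within the calibration error.
- **Latch:** It is fully across behind the tab. In the top picture the arm tip matches 1.57 rad. In the side picture and for the pin top I only estimated the position, so that check was less exact.
- **Forces and bystanders:** The largest force I saw was about 13 N. The robot worked only on the fixture. I did not measure the other things on the bench again, but the gripper's path stayed clear of them.

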